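# Send a painted tablet down the drying rail

### The arm

A 6-joint arm with a two-finger parallel gripper is mounted at the origin on the work surface. World frame = base frame: x ahead of the robot, y to its left, z up, the work surface at z = 0. Lengths are in mm, angles in rad, forces in N, time in s.
With the tool pointing down it reaches from about 300 to 950 mm from the base axis. Payload 3.1 kg.
Tool frame: the origin (TCP) lies midway between the tips of the shut fingers; the grasp point (between the pads) lies 19 mm behind it; z points along the fingers, y is the line along which they close (so a half turn about z gives the same grasp; the last joint's range is limited). The gripper opens to 85 mm and grips with 20 to 120 N. Pads are 22 mm wide; open, the fingers measure 114 mm over their backs; the gripper's body (76 mm by 85 mm) begins 54 mm behind the grasp point. The pads swing forward as they close: fully open they stand 13 mm farther back than shut.
Start: joints at [1.108, 0.308, 1.634, -0, 1.2, -0.07], TCP at [239.261, 577.396, 231.272] pointing down, gripper open.
Joint ranges: [-3.06, 3.06], [-0.79, 1.96], [0.05, 2.63], [-1.19, 4.34], [0.05, 2.64], [-2.94, 2.94]. Speed limits (rad/s): [2.79, 2.79, 3.14, 3.14, 3.14, 3.14].

### API

Orientations are given as a 3x3 rotation matrix whose columns are the frame's x, y, z axes.
In Python, from bench import manip gives the robot as it stands. The module is installed in compiled form; this text tells all that it offers.
- The arm moves only by the tool apply_moves, never from a script. Its argument "deltas" is a list of rows, each an object with "linear": the shift along the tool's x, y, z in units of 40 mm (1.0 is 40 mm), a list of three; "rot": the turn, a rotation vector about the tool's x, y, z in units of 8 degrees (1.0 is 8 degrees), a list of three; "gripper": the finger opening in mm, from 0 to 85.4. In form: [{"linear": [x, y, z], "rot": [wx, wy, wz], "gripper": gripper}, ...]. A call has 1 to 10 rows; each row shifts and turns the commanded pose from where the row before left it, along the tool's axes as they then stand; what a row does not reach is not made up. A row lasts 1/10 s, in which the tool goes at most 50 mm and 8.59 degrees, less where a joint would pass 70% of its speed; a pose out of reach is approached as far as the arm can. A call is refused whole if a number of a shift passes 1 or a number of a turn 1, either way. A call with a gripper value outside its range is refused whole. The fingers move at their own pace and stop on an object; "force" is the grip in N (left out, the last holds). Time passes only in rows, so rows that do not move let the fingers close. It gives the time, the measured TCP pose, the force, the opening and the grip force at its end, in the units of the state.
- manip.observe(): the state, without advancing time (a new reading comes with each control period).
- manip.capture(name): name is "side" or "top" or "wrist"; returns (picture, depth): 400x640x3 uint8, blue, green, red; 400x640 float32, mm along the optical axis (not along the pixel's ray), 0 where there is no reading.
- manip.camera_params(name): a dict with "K" (3x3 intrinsics, pixels), "dist" ([k1, k2, p1, p2, k3] as OpenCV has them; the pictures are not rectified), "R" (3x3) and "t" (3): a world point X has camera coordinates R X + t. Camera axes: x right, y down, z forward; pixel columns grow to the right and rows downward; lengths in mm; the calibration is good to about 2 mm. A picture is of the moment at which its call begins: read the wrist's pose just before it. camera_params takes no time and is no camera call; for the wrist camera it gives the pose at the moment of the call.
- manip.hand_in(): hands the job in; it is judged then, once.
The state is a dict: "time_s": time; "joint_positions": joint angles; "qvel": joint speeds; "joint_torque": joint torques, N m; "position": TCP position; "tcp_rot": TCP orientation; "contact_force": force on the tool from outside, world axes, zero at the start; "moment": the same for the moment, N m; "grip_width": finger opening in mm; "grasp_force": force on a finger pad.
Only numpy, scipy, OpenCV 4.12 (cv2) and the standard library are available. Lean on these libraries where they do the work, as an engineer would, in place of code of your own. Each camera call takes 0.05 s, during which the arm holds its last target. There are 200 camera calls.

### The job

Unhook the roller hanger with the freshly painted tablet from the painting stand and hook it over the bare upper end of the sloping drying rail, letting its wheels down onto the bar gently while you still hold it. Keeping the wheels on the bar, slide it with a light hand past the spring keeper, then let go before the dust cover and see that it rolls by itself under the cover and comes to rest against the rubber stop. Do not press hard on the rail, and leave the other things on the desk where they are.

Things in the scene. Friction and masses are not known exactly. Their poses are not given: they have to be found in the camera images.
- hanger: roller hanger, 145 to 220 g: x = rolling direction (downhill when hung), z up. Origin between its two grooved wheels at the groove bottom, where they touch a bar. Wheels at x +-22, groove radius 10 and 16 wide, flanges radius 15 (75 long in all) dipping to z -5. A strap at y -16 to -13 goes down past the bar, a foot (top at z -54) returns under it; tablet to z -133. The hook opens to +y only.
- grip (a point): centre of the hanger's wooden grip, 70 above the hanger's origin, axes as the hanger's. The grip is upright, 16 wide in y, 30 long in x, 50 tall (24 above and 26 below this point); below it a steel plate and the wheels.
- stand: drying rail on a board 470 x 140 x 14 (y -50 to 90): x = downhill, z up, origin under the board at x,y 0. The rail is a round bar, 10 thick, at y 0 from x -200 to its pivot at the low post (x 205), where its top is 165 over the desk. Its slope is clamped by hand at 5.4 to 9.5 degrees and is not given: feel for it. Clear dust cover over x 70 to 230, roof at 305. Upright props only at y above 20.
- load_mark (a point): mark on the stand's board (14 over the desk) straight below the middle of the bare loading end of the bar, at x -145 of the stand; axes as the stand's. The bar's top above this mark lies 198 to 223 over the desk, as the slope is set (350 level distance from the pivot). A hanger hung here clears the keeper by some 25.
- keeper_mark (a point): point on the board straight below the keeper, at x -65 of the stand; axes as the stand's. The keeper is a sprung lever at the bar's +y side with a small roller 17 above the bar's top, in the way of the wheel flanges. Each wheel lifts it when pushed with 2 to 5 N, so a hanger does not pass by its own weight; it is past with its origin 40 or more downhill of this point.
- stop (a point): middle of the face of the rubber stop at the low end of the bar, facing uphill, 178 over the desk, at x 192 of the stand; axes as the stand's. A hanger against it has its origin about 37 uphill of this face.
- painting_stand: small stand on which the hanger hangs at the start, its hook open to the stand's +y: board 160 x 120, one post at its -x end, a 10 thick level bar at y 0 from x -78 to 60, top 165 over the desk under the hanger, ends bent up 7. Origin under the board below the hanger's middle, x along the bar. To unhook: lift about 20, then move to -y until the foot is clear (about 40).
- paint_jar: closed paint jar, 44 across, 50 tall, origin at its foot; a bystander
- pebble: flat pebble, 52 across, 19 tall, origin at its foot; a bystander
- tape_roll: roll of tape lying flat, 84 across, 19 tall, origin at its foot; a bystander
- brush: paint brush lying on the desk along its own x, origin at its underside; a bystander
Things that resemble listed ones, but are neither listed nor needed, are in the scene too. There is more than one size of the hanger; the one meant has the size given above.

How it is judged:
By the outcome, as a careful person would: the job done as asked, in the order asked, and still so for the second after the job is handed in, with the robot touching nothing.
It also fails if it takes over 67 s, if anything falls off the work surface, if the arm or the gripper's body presses on something with over 40 N, if the wrist force passes 120 N, or if a joint passes its speed limit or range.

## Working session

There is one attempt and no reset: what is moved stays moved. The work goes in short steps, Python scripts to look and compute and a tool call to move; the robot and the scene stay as the last step left them, time stands still between calls to the robot, and variables do not carry over. Pictures are saved under pics/ and viewed, at most 12 in all, crops included, and the job is handed in when it is done.

Besides the shell and the picture viewer there is one more tool, called after "Request:" as name([rows], argument=value, ...), one row to a line, values as JSON. apply_moves: Moves the arm, as the interface text tells. Its arguments: {"type":"object","properties":{"deltas":{"type":"array"},"force":{"type":"number"}},"required":["deltas"]}

```bash
mkdir -p pics; cat > h.py <<'E'
import numpy as np, cv2
from bench import manip
def cap(n,save=None):
    p=manip.camera_params(n); im,d=manip.capture(n)
    if save: cv2.imwrite('pics/'+save+'.png',im); np.savez('pics/'+save+'.npz',im=im,d=d,**{k:np.array(p[k]) for k in('K','dist','R','t')})
    return im,d,p
def load(s):
    f=np.load('pics/'+s+'.npz'); return f['im'],f['d'],f
def pts(d,p):
    h,w=d.shape; u,v=np.meshgrid(np.arange(w),np.arange(h))
    n=cv2.undistortPoints(np.stack([u,v],-1).reshape(-1,1,2).astype(np.float64),p['K'],p['dist']).reshape(h,w,2)
    c=np.dstack([n*d[...,None],d]); return (c-np.array(p['t']))@np.array(p['R'])
def ray(px,p,z):
    n=cv2.undistortPoints(np.array(px,float).reshape(-1,1,2),p['K'],p['dist']).reshape(-1,2)
    R=np.array(p['R']);o=-R.T@np.array(p['t']); r=np.c_[n,np.ones(len(n))]@R
    return o+r*((z-o[2])/r[:,2])[:,None]
E
python3 - <<'E'
from h import *
a=cap('top','top0')[0]; b=cap('side','side0')[0]
cv2.imwrite('pics/both.png',np.vstack([cv2.resize(a,(480,300)),cv2.resize(b,(480,300))]))
s=manip.observe(); print({k:np.round(v,2).tolist() for k,v in s.items()})
for n in('top','side','wrist'):
    p=manip.camera_params(n);print(n,np.round(-np.array(p['R']).T@p['t']),np.round(p['R'],2).tolist())
E
```

```text
{'time_s': 0.1, 'joint_positions': [1.11, 0.31, 1.64, 0.0, 1.2, -0.07], 'qvel': [-0.0, 0.0, -0.0, 0.0, 0.0, 0.0], 'joint_torque': [-0.0, -41.64, -27.76, -0.0, 0.0, -0.0], 'position': [238.91, 576.71, 230.14], 'tcp_rot': [[-0.92, 0.38, -0.0], [0.38, 0.92, -0.0], [0.0, -0.0, -1.0]], 'contact_force': [-0.2, 0.33, -0.13], 'moment': [0.0, 0.0, -0.0], 'grasp_force': 0.0, 'grip_width': 84.99}
top [ 363.   36. 1103.] [[-0.01, -1.0, -0.01], [-0.99, 0.01, -0.17], [0.17, 0.01, -0.99]]
side [  60. -552.  662.] [[0.78, -0.63, 0.01], [-0.32, -0.41, -0.85], [0.54, 0.66, -0.53]]
wrist [177. 603. 371.] [[0.38, 0.92, -0.0], [0.89, -0.37, 0.27], [0.25, -0.1, -0.96]]
```

View pics/top0.png

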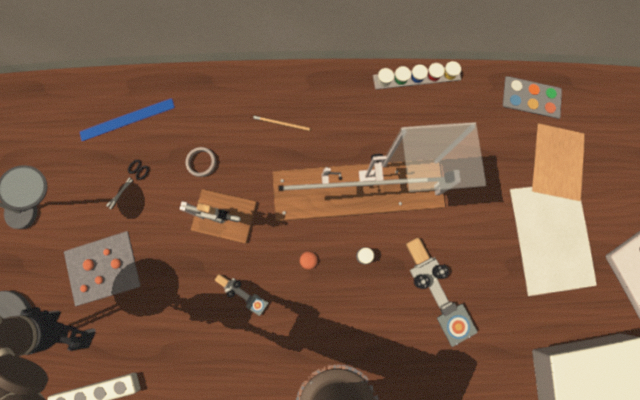

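View pics/side0.png

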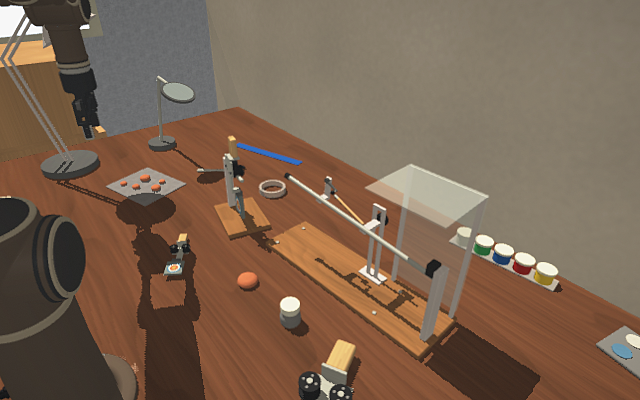

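The top view shows the rail stand at cols 275–485, rows 125–218, with its uphill end at left. Candidates for the hanger:
- one hanging on the painting stand, top (215,212), side (233,180)
- a small one lying on the desk, top (240,295)
- a large one lying on the desk, top (440,290)

By the description it should be the hanging one. I'll check its size in a close crop.

```bash
python3 - <<'E'
from h import *
w,_,_=cap('wrist','wr0')
a,da,pa=load('top0'); b,db,pb=load('side0')
c=np.hstack([cv2.resize(a[180:250,170:270],(400,280),interpolation=2),cv2.resize(b[125:245,200:290],(300,400),interpolation=2)[:280]])
c=np.hstack([cv2.resize(a[180:250,170:270],(400,280),interpolation=2),cv2.resize(b[130:240,190:290],(400,280),interpolation=2)])
wr=cv2.resize(w,(480,300)); z=np.zeros((300,800,3),np.uint8); z[:,:480]=wr
z[:,480:]=cv2.resize(b[160:280,260:388],(320,300))
cv2.imwrite('pics/c1.png',np.vstack([c,z]))
for n in('top0','side0'):
    im,d,p=load(n);P=pts(d,p)
    hsv=cv2.cvtColor(im,cv2.COLOR_BGR2HSV)
    # points in painting stand region above 30
    box=(slice(185,245),slice(170,265)) if n=='top0' else (slice(130,245),slice(200,275))
    Q=P[box].reshape(-1,3);C=im[box].reshape(-1,3);H=hsv[box].reshape(-1,3)
    m=(Q[:,2]>200)&(Q[:,2]<400)
    print(n,m.sum(),np.round(Q[m].min(0)),np.round(Q[m].max(0)))
    wood=m&(H[:,0]>8)&(H[:,0]<25)&(H[:,1]>80)
    print('wood',wood.sum(),np.round(np.percentile(Q[wood],[2,50,98],axis=0),1).tolist())
E
```

```text
top0 243 [472. 265. 200.] [503. 324. 263.]
wood 146 [[484.0, 275.8, 210.0], [491.7, 284.9, 257.1], [502.5, 302.7, 261.8]]
side0 236 [473. 264. 200.] [503. 320. 258.]
wood 168 [[483.8, 273.3, 211.0], [489.3, 278.4, 237.1], [499.9, 301.8, 257.3]]
```

View pics/c1.png

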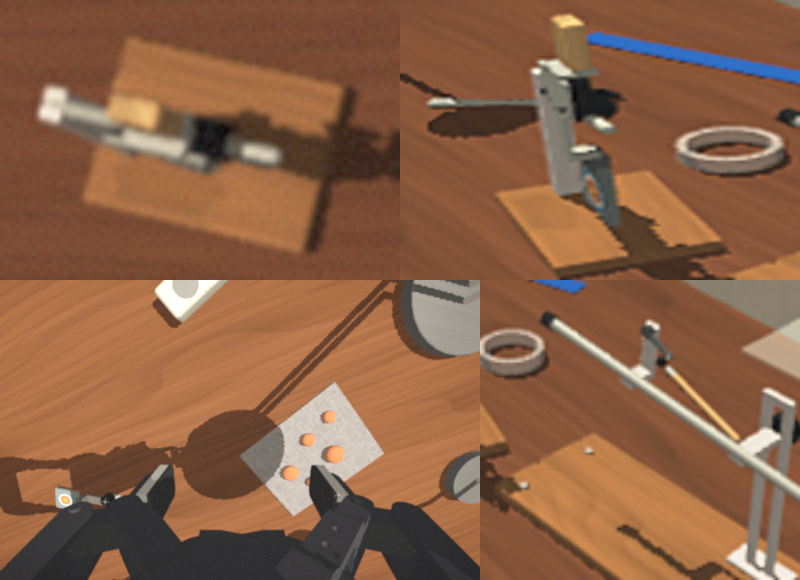

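The crops show a grip of about 16×30 with its top near z 260. That matches the expected 165+70+24 = 259, so the hanging hanger is the right one. Next I'll measure the grip's position and yaw, and the line of the rail.

```bash
python3 - <<'E'
from h import *
im,d,p=load('top0');P=pts(d,p)
hsv=cv2.cvtColor(im,cv2.COLOR_BGR2HSV)
# grip top face
for n,box in(('top0',(slice(195,225),slice(185,235))),('side0',(slice(125,180),slice(215,255)))):
    i2,d2,p2=load(n);Q=pts(d2,p2)[box].reshape(-1,3)
    q=Q[(Q[:,2]>248)&(Q[:,2]<270)]
    print(n,'griptop',len(q),q.mean(0).round(1),q.min(0).round(1),q.max(0).round(1),cv2.minAreaRect(q[:,:2].astype(np.float32)))
    q=Q[(Q[:,2]>160)&(Q[:,2]<172)]
# painting board
m=np.zeros(d.shape,np.uint8);B=(slice(185,248),slice(180,265))
sub=P[B]; mm=(sub[...,2]>7)&(sub[...,2]<30)
m[B]=mm*255; q=P[(m>0)]
r=cv2.minAreaRect(q[:,:2].astype(np.float32));print('pboard',len(q),q[:,2].mean().round(1),r,cv2.boxPoints(r).round().tolist())
# rail board
B=(slice(155,225),slice(268,450));m[:]=0;sub=P[B];m[B]=((sub[...,2]>9)&(sub[...,2]<20))*255
m=cv2.morphologyEx(m,cv2.MORPH_OPEN,np.ones((3,3)))
q=P[m>0];r=cv2.minAreaRect(q[:,:2].astype(np.float32));print('rboard',len(q),q[:,2].mean().round(1),r,cv2.boxPoints(r).round().tolist())
# bar
for n,B in(('top0',(slice(175,195),slice(278,440))),('side0',(slice(165,280),slice(280,440)))):
    i2,d2,p2=load(n);Q=pts(d2,p2)[B].reshape(-1,3);
    q=Q[(Q[:,2]>150)&(Q[:,2]<240)]
    # ransac line
    best=None;rg=np.random.default_rng(0)
    for _ in range(500):
        a,b=q[rg.choice(len(q),2,False)]
        u=(b-a)/(np.linalg.norm(b-a)+1e-9)
        e=np.linalg.norm(np.cross(q-a,u),axis=1)<4
        if best is None or e.sum()>best.sum():best=e
    l=q[best];c=l.mean(0);u=np.linalg.svd(l-c)[2][0];u*=-np.sign(u[1])
    t=(l-c)@u
    print(n,'bar',len(q),len(l),c.round(1),u.round(4),'slope',np.degrees(np.arcsin(-u[2])).round(2),'yaw',np.degrees(np.arctan2(u[1],u[0])).round(2),(c+u*t.min()).round(1),(c+u*t.max()).round(1))
E
```

```text
top0 griptop 100 [493.  289.6 257.9] [483.7 275.8 248.4] [502.8 305.5 262.5] ((493.2762756347656, 290.658447265625), (28.221363067626953, 15.927578926086426), 74.30717468261719)
side0 griptop 52 [491.6 285.1 254.2] [483.4 274.3 248.3] [502.8 302.  258.1] ((492.861328125, 288.18975830078125), (27.719287872314453, 15.20265007019043), 78.35147857666016)
pboard 1954 14.4 ((505.30706787109375, 298.697021484375), (216.7058868408203, 128.4932861328125), 82.01393127441406) [[427.0, 200.0], [554.0, 182.0], [584.0, 397.0], [457.0, 415.0]]
rboard 5967 14.4 ((580.2862548828125, -64.51019287109375), (140.1576690673828, 470.9947814941406), 4.0055036544799805) [[494.0, 166.0], [527.0, -304.0], [667.0, -295.0], [634.0, 175.0]]
top0 bar 667 384 [555.1 -12.3 192.2] [ 0.0574 -0.9925 -0.108 ] slope 6.2 yaw -86.69 [546.5 135.3 208.2] [ 564.  -167.1  175.3]
side0 bar 2622 541 [ 560.7 -104.1  180. ] [ 0.0642 -0.9917 -0.1112] slope 6.38 yaw -86.29 [545.3 133.8 206.7] [ 571.6 -272.6  161.1]
```

Request:
apply_moves([
  {"linear": [0,0,-0.2],"rot": [0,0,1],"gripper": 85},
  {"linear": [0,0,-0.2],"rot": [0,0,1],"gripper": 85},
  {"linear": [0,0,-0.2],"rot": [0,0,1],"gripper": 85},
  {"linear": [0,0,-0.2],"rot": [0,0,1],"gripper": 85},
  {"linear": [0,0,-0.2],"rot": [0,0,1],"gripper": 85},
  {"linear": [0,0,-0.2],"rot": [0,0,1],"gripper": 85},
  {"linear": [0,0,-0.2],"rot": [0,0,1],"gripper": 85},
  {"linear": [0,0,-0.2],"rot": [0,0,1],"gripper": 85},
  {"linear": [0,0,-0.2],"rot": [0,0,1],"gripper": 85},
  {"linear": [0,0,-0.2],"rot": [0,0,1],"gripper": 85},
])

```text
time_s: 1.15
position: [239.1, 577.1, 311.0]
tcp_rot: [[0.222, 0.975, -0.0], [0.975, -0.222, -0.001], [-0.001, -0.0, -1.0]]
contact_force: [0.3, 0.1, 0.6]
grip_width: 84.6
grasp_force: 0.0
```

```bash
python3 - <<'E'
from h import *
im,d,p=load('top0')
px=np.array([(127,38),(340,85),(305,250),(85,200)])/4+[170,180]
c=ray(px,p,14.4);print(c.round(1).tolist())
e=[c[1]-c[0],c[2]-c[3],c[0]-c[3],c[1]-c[2]]
print([(np.linalg.norm(v).round(1),np.degrees(np.arctan2(v[1],v[0])).round(1)) for v in e],c.mean(0))
P=pts(d,p)
for n,B in(('top0',(slice(120,180),slice(300,400))),('side0',(slice(165,290),slice(310,395)))):
    i,d2,p2=load(n);Q=pts(d2,p2)[B].reshape(-1,3)
    u=np.array([.0698,-.9976]);v=np.array([.9976,.0698]);O=np.array([560.3,-65.9])
    s=np.c_[(Q[:,:2]-O)@u,(Q[:,:2]-O)@v,Q[:,2]]
    for a in range(-90,60,10):
        k=(s[:,0]>=a)&(s[:,0]<a+10)&(s[:,1]>6)&(s[:,1]<90)&(s[:,2]>60)
        if k.sum():print(n,a,k.sum(),s[k].min(0).round(),s[k].max(0).round())
s=manip.observe();print(s['position'],np.round(s['tcp_rot'],3).tolist())
E
```

```text
[[580.6, 370.9, 14.4], [546.1, 219.9, 14.4], [432.6, 241.7, 14.4], [467.1, 395.8, 14.4]]
[(np.float64(154.9), np.float64(-102.9)), (np.float64(157.8), np.float64(-102.6)), (np.float64(116.1), np.float64(-12.3)), (np.float64(115.6), np.float64(-10.9))] [506.6054087  307.08175573  14.4       ]
top0 -90 29 [-90.  14. 186.] [-82.  29. 237.]
top0 -80 10 [-79.  18. 221.] [-70.  21. 231.]
top0 -70 16 [-68.   7. 215.] [-61.  22. 222.]
top0 -60 9 [-60.   8. 215.] [-57.  20. 222.]
top0 10 2 [ 20.  47. 111.] [ 20.  53. 137.]
top0 20 126 [20.  9. 60.] [ 30.  68. 209.]
top0 30 102 [ 30.   7. 161.] [ 40.  67. 211.]
top0 40 70 [ 40.   8. 158.] [ 50.  68. 210.]
top0 50 2 [ 50.  48. 147.] [ 51.  48. 194.]
side0 -90 95 [-89.  12. 177.] [-80.  31. 233.]
side0 -80 14 [-80.  17. 220.] [-71.  26. 232.]
side0 -70 16 [-70.   9. 216.] [-60.  22. 223.]
side0 -60 17 [-60.   7. 210.] [-52.  24. 219.]
side0 20 118 [22. 45. 62.] [ 30.  64. 206.]
side0 30 153 [30. 14. 62.] [ 40.  65. 206.]
side0 40 184 [40. 12. 61.] [ 50.  70. 206.]
side0 50 152 [50. 47. 60.] [ 54.  69. 206.]
[239.12313481 577.10062479 311.04301209] [[0.222, 0.975, -0.0], [0.975, -0.222, -0.001], [-0.001, -0.0, -1.0]]
```

Request:
apply_moves([
  {"linear": [-0.56,0.78,0],"rot": [0,0,0],"gripper": 85},
  {"linear": [-0.56,0.78,0],"rot": [0,0,0],"gripper": 85},
  {"linear": [-0.56,0.78,0],"rot": [0,0,0],"gripper": 85},
  {"linear": [-0.56,0.78,0],"rot": [0,0,0],"gripper": 85},
  {"linear": [-0.56,0.78,0],"rot": [0,0,0],"gripper": 85},
  {"linear": [-0.56,0.78,0],"rot": [0,0,0],"gripper": 85},
  {"linear": [-0.56,0.78,0],"rot": [0,0,0],"gripper": 85},
  {"linear": [-0.56,0.78,0],"rot": [0,0,0],"gripper": 85},
  {"linear": [-0.56,0.78,0],"rot": [0,0,0],"gripper": 85},
  {"linear": [-0.56,0.78,0],"rot": [0,0,0],"gripper": 85},
])

```text
time_s: 2.15
position: [496.0, 289.8, 311.0]
tcp_rot: [[0.216, 0.976, -0.0], [0.976, -0.216, -0.0], [-0.0, -0.0, -1.0]]
contact_force: [0.7, 0.4, 0.0]
grip_width: 84.9
grasp_force: 0.0
```

```bash
python3 - <<'E'
from h import *
s=manip.observe();print(s['position'],np.round(s['tcp_rot'],3).tolist())
im,d,p=cap('wrist','wr1');P=pts(d,p)
near=(np.abs(P[...,0]-493)<35)&(np.abs(P[...,1]-289)<40)&(P[...,2]>245)&(P[...,2]<266)
hsv=cv2.cvtColor(im,cv2.COLOR_BGR2HSV); w=near&(hsv[...,0]>8)&(hsv[...,0]<28)&(hsv[...,1]>60)
q=P[w];print(len(q));t=q[q[:,2]>np.percentile(q[:,2],50)-3]
print(t.mean(0),cv2.minAreaRect(t[:,:2].astype(np.float32)))
T=np.array(s['tcp_rot']);loc=(q-np.array(s['position']))@T;print(np.percentile(loc,[1,50,99],axis=0).round(1))
E
```

```text
[495.97507823 289.76569844 310.95304971] [[0.216, 0.976, -0.0], [0.976, -0.216, -0.0], [-0.0, -0.0, -1.0]]
850
[494.88684667 292.72552113 256.46568562] ((493.843017578125, 292.4167785644531), (29.8875789642334, 15.244034767150879), 77.856689453125)
[[-11.8  -9.5  52.6]
 [  3.6  -1.2  54.5]
 [ 17.1   5.   65.4]]
```

View pics/wr1.png

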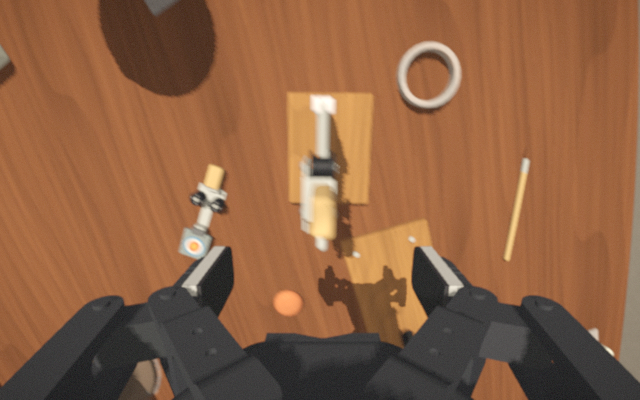

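Request:
apply_moves([
  {"linear": [0.04,-0.06,0.3],"rot": [0,0,0],"gripper": 85},
  {"linear": [0,0,0.6],"rot": [0,0,0],"gripper": 85},
  {"linear": [0,0,0.6],"rot": [0,0,0],"gripper": 85},
  {"linear": [0,0,0.5],"rot": [0,0,0],"gripper": 85},
  {"linear": [0,0,0.3],"rot": [0,0,0],"gripper": 85},
  {"linear": [0,0,0],"rot": [0,0,0],"gripper": 85},
])

```text
time_s: 2.8
position: [490.9, 293.1, 216.3]
tcp_rot: [[0.215, 0.976, -0.005], [0.977, -0.215, -0.002], [-0.003, -0.005, -1.0]]
contact_force: [0.6, 0.0, -1.4]
grip_width: 85.4
grasp_force: 0.0
```

```bash
python3 - <<'E'
from h import *
s=manip.observe();print(s['position'],s['contact_force'])
im,d,p=cap('wrist','wr2');P=pts(d,p)
hsv=cv2.cvtColor(im,cv2.COLOR_BGR2HSV)
near=(np.abs(P[...,0]-493)<35)&(np.abs(P[...,1]-289)<40)&(P[...,2]>215)&(P[...,2]<266)
w=near&(hsv[...,0]>8)&(hsv[...,0]<28)&(hsv[...,1]>60)
T=np.array(s['tcp_rot']);loc=(P[w]-np.array(s['position']))@T;print(len(loc),np.percentile(loc,[1,50,99],axis=0).round(1))
E
```

```text
[490.88711903 293.12202841 216.34817825] [ 0.62580458  0.03228539 -1.36195709]
3890 [[-13.3  -4.7 -41.7]
 [  8.5   3.  -39.6]
 [ 15.   10.7  -0.6]]
```

Request:
apply_moves([
  {"linear": [0.02,0.075,-0.1],"rot": [0,0,0],"gripper": 85},
  {"linear": [0,0,0],"rot": [0,0,0],"gripper": 30},
  {"linear": [0,0,0],"rot": [0,0,0],"gripper": 30},
  {"linear": [0,0,0],"rot": [0,0,0],"gripper": 30},
  {"linear": [0,0,0],"rot": [0,0,0],"gripper": 24},
  {"linear": [0,0,0],"rot": [0,0,0],"gripper": 20},
  {"linear": [0,0,0],"rot": [0,0,0],"gripper": 10},
  {"linear": [0,0,0],"rot": [0,0,0],"gripper": 10},
  {"linear": [0,0,0],"rot": [0,0,0],"gripper": 10},
], force=50)

```text
time_s: 3.75
position: [496.7, 293.4, 223.5]
tcp_rot: [[0.217, 0.976, 0.001], [0.976, -0.217, 0.0], [0.0, 0.0, -1.0]]
contact_force: [-0.5, -0.1, 0.9]
grip_width: 15.2
grasp_force: 51.6
```

Request:
apply_moves([
  {"linear": [0,0,0],"rot": [0,0,0],"gripper": 10},
  {"linear": [0,0,0],"rot": [0,0,0],"gripper": 10},
  {"linear": [0,0,0],"rot": [0,0,0],"gripper": 10},
])

```text
time_s: 4.05
position: [496.7, 293.4, 223.5]
tcp_rot: [[0.216, 0.976, 0.001], [0.976, -0.216, 0.0], [0.0, 0.001, -1.0]]
contact_force: [0.0, -0.9, 1.8]
grip_width: 15.6
grasp_force: 51.7
```

Request:
apply_moves([
  {"linear": [0,0,-0.1],"rot": [0,0,0],"gripper": 10},
  {"linear": [0,0,-0.1],"rot": [0,0,0],"gripper": 10},
  {"linear": [0,0,-0.1],"rot": [0,0,0],"gripper": 10},
  {"linear": [0,0,-0.1],"rot": [0,0,0],"gripper": 10},
  {"linear": [0,0,-0.1],"rot": [0,0,0],"gripper": 10},
  {"linear": [0,0,0],"rot": [0,0,0],"gripper": 10},
  {"linear": [0,0,0],"rot": [0,0,0],"gripper": 10},
])

```text
time_s: 4.75
position: [496.5, 293.4, 243.5]
tcp_rot: [[0.217, 0.976, 0.0], [0.976, -0.217, 0.0], [0.0, 0.0, -1.0]]
contact_force: [0.4, -0.7, -0.8]
grip_width: 15.7
grasp_force: 51.2
```

Request:
apply_moves([
  {"linear": [0,-0.3,0],"rot": [0,0,0],"gripper": 10},
  {"linear": [0,-0.4,0],"rot": [0,0,0],"gripper": 10},
  {"linear": [0,-0.4,0],"rot": [0,0,0],"gripper": 10},
  {"linear": [0,-0.4,0],"rot": [0,0,0],"gripper": 10},
  {"linear": [0,-0.2,0],"rot": [0,0,0],"gripper": 10},
  {"linear": [0,0,0],"rot": [0,0,0],"gripper": 10},
  {"linear": [0,0,0],"rot": [0,0,0],"gripper": 10},
])

```text
time_s: 5.45
position: [430.2, 308.3, 243.6]
tcp_rot: [[0.216, 0.976, 0.001], [0.976, -0.216, 0.0], [0.001, 0.001, -1.0]]
contact_force: [-0.8, 0.5, -1.8]
grip_width: 15.7
grasp_force: 51.2
```

```bash
python3 - <<'E'
from h import *
s=manip.observe();print(s['position'],s['contact_force'],s['time_s'])
im,d,p=cap('wrist','wr3');P=pts(d,p);b=cap('side','side1')[0]
hsv=cv2.cvtColor(im,cv2.COLOR_BGR2HSV)
T=np.array(s['tcp_rot']);L=(P-np.array(s['position']))@T
near=(np.abs(L[...,0])<40)&(np.abs(L[...,1])<14)&(L[...,2]>-50)&(L[...,2]<20)&(d>0)
w=near&(hsv[...,0]>8)&(hsv[...,0]<28)&(hsv[...,1]>60)
print(w.sum(),np.percentile(L[w],[1,50,99],axis=0).round(1))
m=(np.abs(L[...,0])<60)&(np.abs(L[...,1])<40)&(L[...,2]>35)&(L[...,2]<75)&(d>0)
print(m.sum(),np.percentile(L[m],[1,50,99],axis=0).round(1))
cv2.imwrite('pics/c3.png',np.hstack([cv2.resize(im[100:400,220:520],(400,400)),cv2.resize(b[110:260,170:320],(400,400))]))
E
```

```text
[430.18508342 308.34283599 243.6125465 ] [-0.75600104  0.51922496 -1.79425902] 5.45
3615 [[-14.7  -7.5 -35.2]
 [  7.5   0.2 -32.3]
 [ 13.8   8.2  10. ]]
1412 [[  8.2 -19.1  35.3]
 [ 23.2  -1.1  41.6]
 [ 35.1  12.3  61. ]]
```

View pics/c3.png

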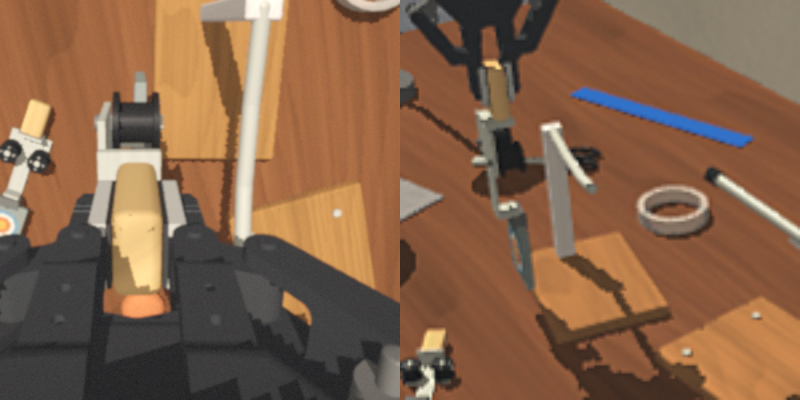

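The hanger is unhooked and sits square in the fingers, with the grip centre within 1 mm of the tool axis. I'll carry it over to the near side of the loading end.

Request:
apply_moves([
  {"linear": [0,-0.1,-0.33],"rot": [0,0,-1],"gripper": 10},
  {"linear": [0,-0.1,-0.33],"rot": [0,0,-1],"gripper": 10},
  {"linear": [-0.3,0,-0.35],"rot": [0,0,-0.05],"gripper": 10},
  {"linear": [-0.8,0,0],"rot": [0,0,0],"gripper": 10},
  {"linear": [-0.9,0,0],"rot": [0,0,0],"gripper": 10},
  {"linear": [-0.9,0,0],"rot": [0,0,0],"gripper": 10},
  {"linear": [-0.9,0,0],"rot": [0,0,0],"gripper": 10},
  {"linear": [-0.9,0.2,0],"rot": [0,0,0],"gripper": 10},
  {"linear": [-0.9,0.4,0],"rot": [0,0,0],"gripper": 10},
  {"linear": [-0.5,0.4,0],"rot": [0,0,0],"gripper": 10},
])

```text
time_s: 6.55
position: [479.2, 64.9, 284.4]
tcp_rot: [[-0.062, 0.998, 0.001], [0.998, 0.062, -0.002], [-0.002, 0.001, -1.0]]
contact_force: [-0.3, 0.1, -1.3]
grip_width: 15.4
grasp_force: 51.2
```

Request:
apply_moves([
  {"linear": [0,0.25,0],"rot": [0,0.4,0],"gripper": 10},
  {"linear": [0,0,0],"rot": [0,0.39,0],"gripper": 10},
  {"linear": [0,0,0],"rot": [0,0,0],"gripper": 10},
  {"linear": [0,0,0],"rot": [0,0,0],"gripper": 10},
])

```text
time_s: 6.95
position: [488.6, 68.1, 283.8]
tcp_rot: [[-0.064, 0.998, -0.007], [0.992, 0.065, 0.109], [0.109, -0.0, -0.994]]
contact_force: [0.6, 0.7, -1.9]
grip_width: 15.4
grasp_force: 51.3
```

```bash
cat > meas.py <<'E'
from h import *
import sys
s=manip.observe();T=np.array(s['tcp_rot']);X=np.array(s['position'])
print(X.round(1),T.round(3).tolist(),np.round(s['contact_force'],1),np.round(s['moment'],2),s['time_s'])
u=np.array([.0698,-.9976]);v=np.array([.9976,.0698]);O=np.array([560.3,-65.9])
o=X+T@np.array([-.5,0,58.5])
print('origin',o.round(1),'stand x,y',((o[:2]-O)@u).round(1),((o[:2]-O)@v).round(1),'bar top there est',(165+(205-(o[:2]-O)@u)*np.tan(np.radians(6.3))).round(1))
def bar(n,save):
    im,d,p=cap(n,save);P=pts(d,p);S=np.dstack([(P[...,:2]-O)@u,(P[...,:2]-O)@v,P[...,2]])
    line=165+(205-S[...,0])*.1104
    m=(d>0)&(S[...,0]>-205)&(S[...,0]<60)&(abs(S[...,1])<9)&(abs(S[...,2]-line)<12)
    for a in range(-205,60,20):
        k=m&(S[...,0]>=a)&(S[...,0]<a+20)
        if k.sum()>8:print(n,a,k.sum(),np.percentile(S[k][:,1],[3,50,97]).round(1),np.percentile(S[k][:,2]-line[k],[50,97]).round(1))
    return im
E
python3 - <<'E'
from meas import *
bar('wrist','wr4'); bar('top','top4'); bar('side','side4')
E
```

```text
[488.6  68.1 283.8] [[-0.064, 0.998, -0.007], [0.992, 0.065, 0.109], [0.109, -0.0, -0.994]] [ 0.6  0.7 -1.9] [-0.05 -0.02 -0.05] 6.95
origin [488.2  74.  225.6] stand x,y -144.6 -62.2 bar top there est 203.6
wrist -205 435 [-7.5 -2.2  4.9] [-3.4 -1. ]
wrist -185 329 [-4.9 -1.5  3.3] [-4.4 -2.8]
wrist -165 303 [-4.9 -1.5  3.4] [-4.5 -2.7]
wrist -145 287 [-4.8 -1.3  3.6] [-4.3 -2.6]
wrist -125 265 [-4.7 -1.4  3.6] [-4.  -2.7]
wrist -105 267 [-5.3 -1.5  3.9] [-4.  -2.6]
wrist -85 67 [-5.3 -1.4  3.5] [-4.  -2.3]
top 15 33 [-6.5 -1.1  8.1] [-2.1  1.4]
top 35 40 [-6.6 -2.4  7.7] [-1.5  1.7]
top 55 11 [-6.6 -2.4  3. ] [-2.2  1.3]
side -205 24 [-7.3 -2.7  5.1] [-4.1 -1.6]
side -185 9 [-2.5 -0.2  1.4] [-3.5 -2. ]
side -165 29 [-6.1 -2.3  3.9] [-4.6 -2.8]
side -145 31 [-6.2 -2.7  1. ] [-4.6 -2.4]
side -125 33 [-5.  -3.3  2.9] [-4.4 -2.2]
side -105 33 [-5.4 -3.1  3. ] [-4.6 -2.1]
side -85 37 [-5.4 -3.1  2.3] [-4.1 -2.3]
side -65 36 [-5.8 -3.   2.8] [-4.5 -2. ]
side -45 39 [-6.  -3.2  2.5] [-3.9 -1.6]
side -25 42 [-5.3 -3.   2.9] [-3.8 -1.7]
side -5 42 [-5.4 -2.8  4.2] [-4.8 -1.2]
side 15 42 [-6.2 -2.9  3. ] [-4.1 -1.2]
side 35 45 [-5.6 -2.9  2.1] [-3.7 -0.9]
side 55 11 [-3.8 -2.7  3.6] [-3.5 -1.7]
```

Request:
apply_moves([
  {"linear": [0,0.2,0],"rot": [0,0,0],"gripper": 10},
  {"linear": [0,0.3,0],"rot": [0,0,0],"gripper": 10},
  {"linear": [0,0.3,0],"rot": [0,0,0],"gripper": 10},
  {"linear": [0,0.3,0],"rot": [0,0,0],"gripper": 10},
  {"linear": [0,0.3,0],"rot": [0,0,0],"gripper": 10},
  {"linear": [0,0.14,0],"rot": [0,0,0],"gripper": 10},
  {"linear": [0,0,0],"rot": [0,0,0],"gripper": 10},
  {"linear": [0,0,0],"rot": [0,0,0],"gripper": 10},
])

```text
time_s: 7.9
position: [549.8, 73.4, 283.3]
tcp_rot: [[-0.067, 0.998, -0.009], [0.992, 0.068, 0.11], [0.11, -0.001, -0.994]]
contact_force: [-1.1, -0.5, -1.5]
grip_width: 15.5
grasp_force: 51.3
```

```bash
python3 - <<'E'
from meas import *
a=bar('wrist','wr5'); b=cap('side','side5')[0]
cv2.imwrite('pics/c5.png',np.hstack([cv2.resize(a[100:400,220:520],(400,400)),cv2.resize(b[120:270,250:400],(400,400))]))
E
```

```text
[549.8  73.4 283.3] [[-0.067, 0.998, -0.009], [0.992, 0.068, 0.11], [0.11, -0.001, -0.994]] [-1.1 -0.5 -1.5] [-0.06  0.02  0.02] 7.9
origin [549.3  79.3 225.1] stand x,y -145.6 -0.8 bar top there est 203.7
wrist -205 418 [-6.5 -0.2  6. ] [-3.4 -0.9]
wrist -185 221 [-4.4  0.1  4.7] [-4.5 -2.9]
wrist -165 59 [-4.6  0.1  4.8] [-4.2 -2.7]
wrist -45 176 [-4.4  0.   4.5] [-3.7 -2.3]
```

View pics/c5.png

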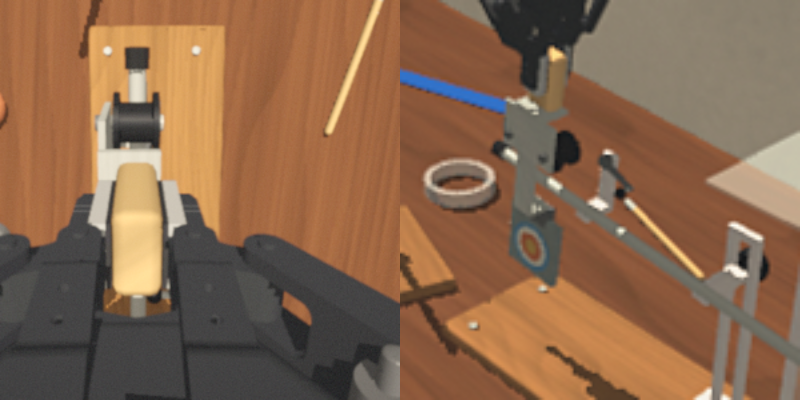

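Request:
apply_moves([
  {"linear": [0,0.02,0.1],"rot": [0,0,0],"gripper": 10},
  {"linear": [0,0,0.1],"rot": [0,0,0],"gripper": 10},
  {"linear": [0,0,0.1],"rot": [0,0,0],"gripper": 10},
  {"linear": [0,0,0.08],"rot": [0,0,0],"gripper": 10},
  {"linear": [0,0,0.04],"rot": [0,0,0],"gripper": 10},
  {"linear": [0,0,0],"rot": [0,0,0],"gripper": 10},
  {"linear": [0,0,0],"rot": [0,0,0],"gripper": 10},
])

```text
time_s: 8.7
position: [550.7, 75.3, 267.0]
tcp_rot: [[-0.068, 0.998, -0.007], [0.992, 0.068, 0.11], [0.11, 0.0, -0.994]]
contact_force: [0.4, 0.1, -1.1]
grip_width: 15.1
grasp_force: 51.3
```

Request:
apply_moves([
  {"linear": [0,0,0.02],"rot": [0,0,0],"gripper": 10},
  {"linear": [0,0,0.02],"rot": [0,0,0],"gripper": 10},
  {"linear": [0,0,0.02],"rot": [0,0,0],"gripper": 10},
  {"linear": [0,0,0],"rot": [0,0,0],"gripper": 10},
])

```text
time_s: 9.1
position: [550.6, 75.6, 264.5]
tcp_rot: [[-0.068, 0.998, -0.008], [0.992, 0.068, 0.11], [0.11, -0.0, -0.994]]
contact_force: [-0.7, -0.7, -1.4]
grip_width: 15.3
grasp_force: 51.3
```

```bash
python3 -c "import meas"
```

```text
[550.6  75.6 264.5] [[-0.068, 0.998, -0.008], [0.992, 0.068, 0.11], [0.11, -0.0, -0.994]] [-0.7 -0.7 -1.4] [-0.1   0.   -0.02] 9.1
origin [550.2  81.5 206.3] stand x,y -147.8 0.2 bar top there est 203.9
```

Request:
apply_moves([
  {"linear": [0,0,0.02],"rot": [0,0,0],"gripper": 10},
  {"linear": [0,0,0.02],"rot": [0,0,0],"gripper": 10},
  {"linear": [0,0,0],"rot": [0,0,0],"gripper": 10},
  {"linear": [0,0,0],"rot": [0,0,0],"gripper": 10},
])

```text
time_s: 9.5
position: [550.6, 75.7, 262.9]
tcp_rot: [[-0.067, 0.998, -0.008], [0.992, 0.068, 0.11], [0.11, -0.0, -0.994]]
contact_force: [-0.7, -0.2, -1.5]
grip_width: 15.4
grasp_force: 51.3
```

Request:
apply_moves([
  {"linear": [0,0,0.015],"rot": [0,0,0],"gripper": 10},
  {"linear": [0,0,0.015],"rot": [0,0,0],"gripper": 10},
  {"linear": [0,0,0],"rot": [0,0,0],"gripper": 10},
  {"linear": [0,0,0],"rot": [0,0,0],"gripper": 10},
])

```text
time_s: 9.9
position: [550.6, 75.9, 261.8]
tcp_rot: [[-0.068, 0.998, -0.008], [0.992, 0.068, 0.11], [0.11, -0.0, -0.994]]
contact_force: [0.6, 1.4, -2.0]
grip_width: 14.9
grasp_force: 51.3
```

Request:
apply_moves([
  {"linear": [0,0,0.02],"rot": [0,0,0],"gripper": 10},
  {"linear": [0,0,0],"rot": [0,0,0],"gripper": 10},
  {"linear": [0,0,0],"rot": [0,0,0],"gripper": 10},
])

```text
time_s: 10.2
position: [550.7, 76.0, 261.0]
tcp_rot: [[-0.067, 0.998, -0.007], [0.992, 0.068, 0.11], [0.11, 0.0, -0.994]]
contact_force: [0.6, -0.2, -0.5]
grip_width: 15.1
grasp_force: 51.3
```

Request:
apply_moves([
  {"linear": [0,0,0.015],"rot": [0,0,0],"gripper": 10},
  {"linear": [0,0,0],"rot": [0,0,0],"gripper": 10},
  {"linear": [0,0,0],"rot": [0,0,0],"gripper": 10},
])

```text
time_s: 10.5
position: [550.7, 76.0, 260.7]
tcp_rot: [[-0.068, 0.998, -0.007], [0.992, 0.068, 0.11], [0.11, 0.0, -0.994]]
contact_force: [-0.2, -0.1, 0.3]
grip_width: 15.3
grasp_force: 51.5
```

```bash
python3 -c "import meas"
```

```text
[550.7  76.  260.7] [[-0.068, 0.998, -0.007], [0.992, 0.068, 0.11], [0.11, 0.0, -0.994]] [-0.2 -0.1  0.3] [-0.16  0.09 -0.01] 10.5
origin [550.3  81.9 202.5] stand x,y -148.2 0.4 bar top there est 204.0
```

Request:
apply_moves([
  {"linear": [0,0,0.01],"rot": [0,-0.03,0],"gripper": 10},
  {"linear": [0,0,0],"rot": [0,0,0],"gripper": 10},
  {"linear": [0,0,0],"rot": [0,0,0],"gripper": 10},
])

```text
time_s: 10.8
position: [550.8, 76.1, 260.6]
tcp_rot: [[-0.068, 0.998, -0.007], [0.992, 0.068, 0.106], [0.106, 0.0, -0.994]]
contact_force: [-1.2, -0.4, 3.0]
grip_width: 15.4
grasp_force: 51.9
```

```bash
python3 -c "import meas"
```

```text
[550.8  76.1 260.6] [[-0.068, 0.998, -0.007], [0.992, 0.068, 0.106], [0.106, 0.0, -0.994]] [-1.2 -0.4  3. ] [-0.18  0.31 -0.02] 10.8
origin [550.4  81.7 202.4] stand x,y -148.0 0.4 bar top there est 204.0
```

Request:
apply_moves([
  {"linear": [0,0,0],"rot": [0,0,0],"gripper": 10},
])

```text
time_s: 10.9
position: [550.8, 76.0, 260.6]
tcp_rot: [[-0.068, 0.998, -0.007], [0.992, 0.068, 0.106], [0.106, 0.001, -0.994]]
contact_force: [-1.9, -0.8, 3.9]
grip_width: 15.6
grasp_force: 52.0
```

```bash
python3 -c "import meas"
```

```text
[550.8  76.  260.6] [[-0.068, 0.998, -0.007], [0.992, 0.068, 0.106], [0.106, 0.001, -0.994]] [-1.9 -0.8  3.9] [-0.08  0.38  0.01] 10.9
origin [550.4  81.7 202.4] stand x,y -148.0 0.5 bar top there est 204.0
```

Request:
apply_moves([
  {"linear": [0,-0.015,-0.005],"rot": [0,0,0],"gripper": 10},
  {"linear": [0,0,0],"rot": [0,0,0],"gripper": 10},
  {"linear": [-0.05,0,0],"rot": [0,0,0],"gripper": 10},
  {"linear": [-0.1,0,0],"rot": [0,0,0],"gripper": 10},
  {"linear": [-0.1,0,0],"rot": [0,0,0],"gripper": 10},
  {"linear": [-0.1,0,0],"rot": [0,0,0],"gripper": 10},
  {"linear": [-0.05,0,0],"rot": [0,0,0],"gripper": 10},
  {"linear": [0,0,0],"rot": [0,0,0],"gripper": 10},
  {"linear": [0,0,0],"rot": [0,0,0],"gripper": 10},
])

```text
time_s: 11.8
position: [551.6, 59.8, 258.8]
tcp_rot: [[-0.067, 0.998, -0.006], [0.992, 0.068, 0.105], [0.106, 0.001, -0.994]]
contact_force: [1.1, 0.1, 3.9]
grip_width: 15.7
grasp_force: 52.2
```

```bash
python3 - <<'E'
from meas import *
a=bar('wrist','wr6'); b=cap('side','side6')[0]
cv2.imwrite('pics/c6.png',np.hstack([cv2.resize(a[100:400,220:520],(400,400)),cv2.resize(b[120:270,250:400],(400,400))]))
E
```

```text
[551.6  59.8 258.8] [[-0.067, 0.998, -0.006], [0.992, 0.068, 0.105], [0.106, 0.001, -0.994]] [1.1 0.1 3.9] [-0.15 -0.22 -0.02] 11.8
origin [551.3  65.5 200.6] stand x,y -131.7 0.2 bar top there est 202.2
wrist -205 553 [-6.6 -0.1  6.4] [-3.2 -1.1]
wrist -185 459 [-4.9 -0.2  4.5] [-4.4 -2.5]
wrist -165 233 [-7.5 -0.2  8.1] [-0.  11.8]
wrist -145 90 [-7.6  0.1  8.4] [-3.8 11.7]
wrist -45 199 [-4.6  0.2  5. ] [-3.9 -2.3]
```

View pics/c6.png

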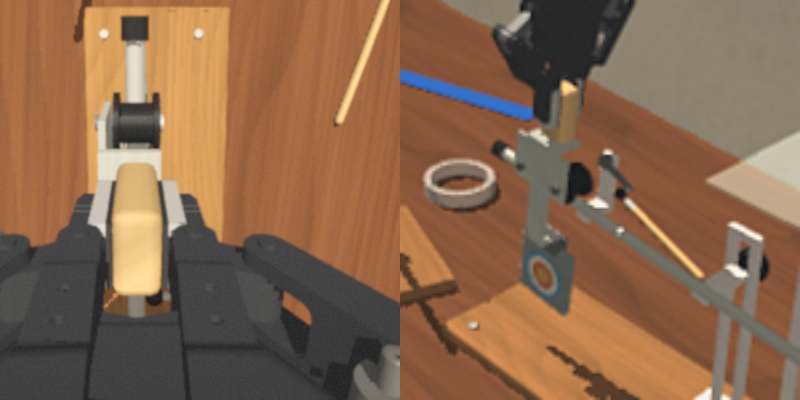

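The crops show the hanger hooked over the bar, with both wheels on it, the strap on the near side and the foot below. I'll slide on with a slightly lighter press.

Request:
apply_moves([
  {"linear": [-0.04,0.005,-0.008],"rot": [0,0,0],"gripper": 10},
  {"linear": [-0.08,0,0],"rot": [0,0,0],"gripper": 10},
  {"linear": [-0.1,0,0],"rot": [0,0,0],"gripper": 10},
  {"linear": [-0.1,0,0],"rot": [0,0,0],"gripper": 10},
  {"linear": [-0.08,0,0],"rot": [0,0,0],"gripper": 10},
  {"linear": [0,0,0],"rot": [0,0,0],"gripper": 10},
  {"linear": [0,0,0],"rot": [0,0,0],"gripper": 10},
])

```text
time_s: 12.6
position: [552.5, 43.9, 257.2]
tcp_rot: [[-0.067, 0.998, -0.007], [0.992, 0.068, 0.105], [0.106, 0.0, -0.994]]
contact_force: [2.2, -1.4, 4.0]
grip_width: 15.1
grasp_force: 52.1
```

```bash
python3 -c "import meas"
```

```text
[552.5  43.9 257.2] [[-0.067, 0.998, -0.007], [0.992, 0.068, 0.105], [0.106, 0.0, -0.994]] [ 2.2 -1.4  4. ] [-0.11 -0.37 -0.04] 12.6
origin [552.1  49.5 198.9] stand x,y -115.7 -0.1 bar top there est 200.4
```

Request:
apply_moves([
  {"linear": [-0.04,0.01,-0.008],"rot": [0,0,0],"gripper": 10},
  {"linear": [-0.08,0,0],"rot": [0,0,0],"gripper": 10},
  {"linear": [-0.08,0,0],"rot": [0,0,0],"gripper": 10},
  {"linear": [-0.08,0,0],"rot": [0,0,0],"gripper": 10},
  {"linear": [-0.08,0,0],"rot": [0,0,0],"gripper": 10},
  {"linear": [0,0,0],"rot": [0,0,0],"gripper": 10},
  {"linear": [0,0,0],"rot": [0,0,0],"gripper": 10},
])

```text
time_s: 13.3
position: [553.5, 29.7, 255.7]
tcp_rot: [[-0.067, 0.998, -0.008], [0.992, 0.068, 0.105], [0.106, -0.001, -0.994]]
contact_force: [0.9, -0.8, 2.4]
grip_width: 15.6
grasp_force: 51.9
```

```bash
python3 -c "import meas"
```

```text
[553.5  29.7 255.7] [[-0.067, 0.998, -0.008], [0.992, 0.068, 0.105], [0.106, -0.001, -0.994]] [ 0.9 -0.8  2.4] [-0.13 -0.13  0.  ] 13.3
origin [553.1  35.3 197.5] stand x,y -101.5 -0.2 bar top there est 198.8
```

Request:
apply_moves([
  {"linear": [-0.04,0.005,0],"rot": [0,0,0],"gripper": 10},
  {"linear": [-0.07,0,0],"rot": [0,0,0],"gripper": 10},
  {"linear": [-0.07,0,0],"rot": [0,0,0],"gripper": 10},
  {"linear": [-0.07,0,0],"rot": [0,0,0],"gripper": 10},
  {"linear": [-0.05,0,0],"rot": [0,0,0],"gripper": 10},
  {"linear": [0,0,0],"rot": [0,0,0],"gripper": 10},
])

```text
time_s: 13.9
position: [554.5, 17.4, 254.4]
tcp_rot: [[-0.067, 0.998, -0.008], [0.992, 0.068, 0.105], [0.105, -0.001, -0.994]]
contact_force: [-0.1, 0.3, 2.3]
grip_width: 15.4
grasp_force: 51.7
```

```bash
python3 -c "import meas"
```

```text
[554.5  17.4 254.4] [[-0.067, 0.998, -0.008], [0.992, 0.068, 0.105], [0.105, -0.001, -0.994]] [-0.1  0.3  2.3] [0.13 0.18 0.06] 13.9
origin [554.1  23.  196.1] stand x,y -89.2 -0.0 bar top there est 197.5
```

Request:
apply_moves([
  {"linear": [-0.05,0,0],"rot": [0,0,0],"gripper": 10},
  {"linear": [-0.08,0,0],"rot": [0,0,0],"gripper": 10},
  {"linear": [-0.08,0,0],"rot": [0,0,0],"gripper": 10},
  {"linear": [-0.08,0,0],"rot": [0,0,0],"gripper": 10},
  {"linear": [-0.08,0,0],"rot": [0,0,0],"gripper": 10},
  {"linear": [-0.05,0,0],"rot": [0,0,0],"gripper": 10},
  {"linear": [0,0,0],"rot": [0,0,0],"gripper": 10},
])

```text
time_s: 14.6
position: [555.8, 0.2, 252.6]
tcp_rot: [[-0.067, 0.998, -0.007], [0.992, 0.068, 0.104], [0.104, -0.0, -0.995]]
contact_force: [-1.2, -2.9, 0.9]
grip_width: 15.5
grasp_force: 51.6
```

```bash
python3 -c "import meas"
```

```text
[5.558e+02 2.000e-01 2.526e+02] [[-0.067, 0.998, -0.007], [0.992, 0.068, 0.104], [0.104, -0.0, -0.995]] [-1.2 -2.9  0.9] [-0.64  0.12  0.02] 14.6
origin [555.4   5.7 194.3] stand x,y -71.8 0.2 bar top there est 195.6
```

Request:
apply_moves([
  {"linear": [-0.05,0,0.006],"rot": [0,0,0],"gripper": 10},
  {"linear": [-0.08,0,0],"rot": [0,0,0],"gripper": 10},
  {"linear": [-0.08,0,0],"rot": [0,0,0],"gripper": 10},
  {"linear": [-0.08,0,0],"rot": [0,0,0],"gripper": 10},
  {"linear": [-0.05,0,0],"rot": [0,0,0],"gripper": 10},
  {"linear": [0,0,0],"rot": [0,0,0],"gripper": 10},
])

```text
time_s: 15.2
position: [556.9, -12.4, 251.3]
tcp_rot: [[-0.067, 0.998, -0.007], [0.992, 0.068, 0.105], [0.106, 0.0, -0.994]]
contact_force: [-1.2, -0.4, 2.1]
grip_width: 15.3
grasp_force: 51.7
```

```bash
python3 -c "import meas"
```

```text
[556.9 -12.4 251.3] [[-0.067, 0.998, -0.007], [0.992, 0.068, 0.105], [0.106, 0.0, -0.994]] [-1.2 -0.4  2.1] [-0.17  0.27  0.05] 15.2
origin [556.5  -6.7 193. ] stand x,y -59.3 0.3 bar top there est 194.2
```

Request:
apply_moves([
  {"linear": [-0.05,-0.006,0],"rot": [0,0,0],"gripper": 10},
  {"linear": [-0.08,0,0],"rot": [0,0,0],"gripper": 10},
  {"linear": [-0.08,0,0],"rot": [0,0,0],"gripper": 10},
  {"linear": [-0.08,0,0],"rot": [0,0,0],"gripper": 10},
  {"linear": [-0.05,0,0],"rot": [0,0,0],"gripper": 10},
  {"linear": [0,0,0],"rot": [0,0,0],"gripper": 10},
])

```text
time_s: 15.8
position: [557.8, -26.2, 249.8]
tcp_rot: [[-0.067, 0.998, -0.007], [0.992, 0.068, 0.105], [0.105, 0.001, -0.994]]
contact_force: [-0.7, 0.4, 2.2]
grip_width: 15.5
grasp_force: 51.7
```

```bash
python3 -c "import meas"
```

```text
[557.8 -26.2 249.8] [[-0.067, 0.998, -0.007], [0.992, 0.068, 0.105], [0.105, 0.001, -0.994]] [-0.7  0.4  2.2] [0.07 0.06 0.03] 15.8
origin [557.4 -20.6 191.5] stand x,y -45.4 0.3 bar top there est 192.6
```

Request:
apply_moves([
  {"linear": [-0.05,-0.004,0],"rot": [0,0,0],"gripper": 10},
  {"linear": [-0.08,0,0],"rot": [0,0,0],"gripper": 10},
  {"linear": [-0.08,0,0],"rot": [0,0,0],"gripper": 10},
  {"linear": [-0.08,0,0],"rot": [0,0,0],"gripper": 10},
  {"linear": [-0.08,0,0],"rot": [0,0,0],"gripper": 10},
  {"linear": [-0.05,0,0],"rot": [0,0,0],"gripper": 10},
  {"linear": [0,0,0],"rot": [0,0,0],"gripper": 10},
])

```text
time_s: 16.5
position: [558.8, -43.5, 247.9]
tcp_rot: [[-0.067, 0.998, -0.006], [0.992, 0.068, 0.104], [0.104, 0.001, -0.995]]
contact_force: [1.9, -1.9, 0.3]
grip_width: 15.4
grasp_force: 51.6
```

```bash
python3 -c "import meas"
```

```text
[558.8 -43.5 247.9] [[-0.067, 0.998, -0.006], [0.992, 0.068, 0.104], [0.104, 0.001, -0.995]] [ 1.9 -1.9  0.3] [-0.63 -0.26 -0.09] 16.5
origin [558.5 -38.  189.7] stand x,y -28.0 0.1 bar top there est 190.7
```

Request:
apply_moves([
  {"linear": [-0.05,0.006,0.004],"rot": [0,0,0],"gripper": 10},
  {"linear": [-0.1,0,0],"rot": [0,0,0],"gripper": 10},
  {"linear": [-0.1,0,0],"rot": [0,0,0],"gripper": 10},
  {"linear": [-0.1,0,0],"rot": [0,0,0],"gripper": 10},
  {"linear": [-0.1,0,0],"rot": [0,0,0],"gripper": 10},
  {"linear": [-0.05,0,0],"rot": [0,0,0],"gripper": 10},
  {"linear": [0,0,0],"rot": [0,0,0],"gripper": 10},
  {"linear": [0,0,0],"rot": [0,0,0],"gripper": 10},
])

```text
time_s: 17.3
position: [560.1, -62.3, 245.9]
tcp_rot: [[-0.067, 0.998, -0.007], [0.992, 0.068, 0.105], [0.106, 0.0, -0.994]]
contact_force: [0.2, -0.1, 4.0]
grip_width: 15.0
grasp_force: 52.0
```

```bash
python3 - <<'E'
from meas import *
a=bar('wrist','wr7'); b=cap('side','side7')[0]; c=cap('top','top7')[0]
cv2.imwrite('pics/c7.png',np.hstack([cv2.resize(c[110:230,270:470],(400,400)),cv2.resize(b[120:320,270:470],(400,400))]))
E
```

```text
[560.1 -62.3 245.9] [[-0.067, 0.998, -0.007], [0.992, 0.068, 0.105], [0.106, 0.0, -0.994]] [ 0.2 -0.1  4. ] [-0.18  0.    0.  ] 17.3
origin [559.8 -56.6 187.7] stand x,y -9.3 0.1 bar top there est 188.7
wrist -145 607 [-5.  -0.   4.8] [-4.2 -2.3]
wrist -125 564 [-4.5 -0.1  4.9] [-4.  -2.3]
wrist -105 538 [-4.6  0.5  5. ] [-4.  -2.1]
wrist -85 506 [-4.8  0.4  5.1] [-3.9 -2.3]
wrist -65 435 [-4.3  0.4  4.5] [-3.8 -2.2]
wrist -45 265 [-7.7 -0.2  8.3] [-2.6 11.8]
wrist -25 84 [-7.7 -0.3  8.3] [-3.4 11.6]
```

View pics/c7.png

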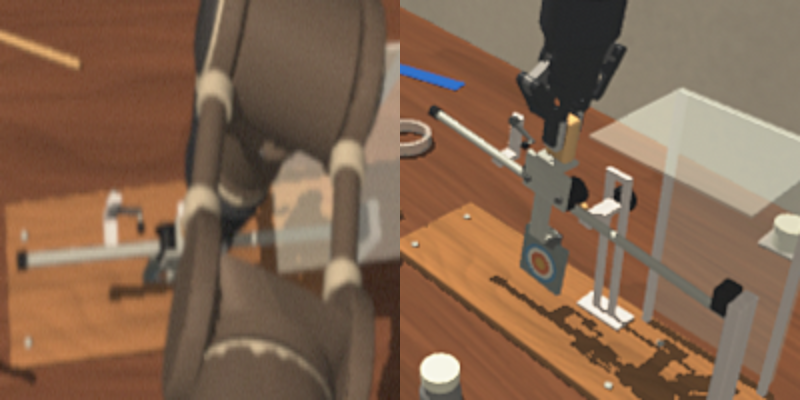

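The hanger is past the keeper, with its wheels on the bar at stand x −9. The cover begins at x 70. I'll ease the press off and release.

Request:
apply_moves([
  {"linear": [0,0,-0.01],"rot": [0,0,0],"gripper": 10},
  {"linear": [0,0,0],"rot": [0,0,0],"gripper": 10},
  {"linear": [0,0,0],"rot": [0,0,0],"gripper": 10},
], force=25)

```text
time_s: 17.75
position: [560.1, -62.0, 246.0]
tcp_rot: [[-0.068, 0.998, -0.007], [0.992, 0.068, 0.106], [0.106, -0.0, -0.994]]
contact_force: [0.7, -0.6, 2.7]
grip_width: 15.6
grasp_force: 52.0
```

Request:
apply_moves([
  {"linear": [0,0,0],"rot": [0,0,0],"gripper": 40},
  {"linear": [0,0,0],"rot": [0,0,0],"gripper": 40},
  {"linear": [0,0,0],"rot": [0,0,0],"gripper": 40},
  {"linear": [0,0,0],"rot": [0,0,0],"gripper": 40},
  {"linear": [0,0,0],"rot": [0,0,0],"gripper": 40},
])

```text
time_s: 18.25
position: [559.9, -62.0, 245.9]
tcp_rot: [[-0.068, 0.998, -0.008], [0.992, 0.068, 0.106], [0.106, -0.001, -0.994]]
contact_force: [1.2, 0.8, -0.7]
grip_width: 39.7
grasp_force: 0.0
```

```bash
python3 - <<'E'
import meas
from h import *
b=cap('side','side8')[0]; cv2.imwrite('pics/c8.png',b)
E
```

```text
[559.9 -62.  245.9] [[-0.068, 0.998, -0.008], [0.992, 0.068, 0.106], [0.106, -0.001, -0.994]] [ 1.2  0.8 -0.7] [-0.04 -0.    0.05] 18.25
origin [559.5 -56.3 187.6] stand x,y -9.6 -0.2 bar top there est 188.7
```

View pics/c8.png

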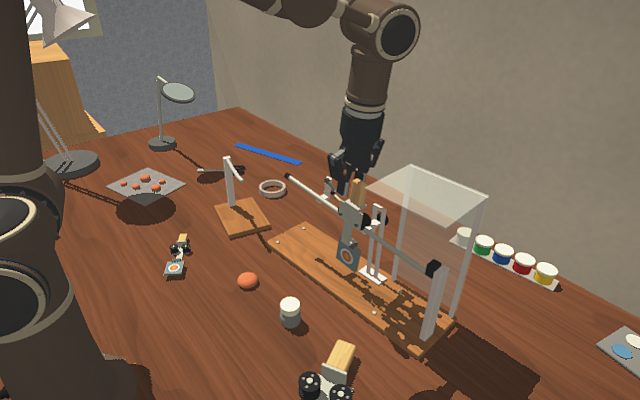

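The side view shows the hanger free of the fingers at (350,215) and starting to roll. I'll wait with the fingers still, then withdraw upward and look.

Request:
apply_moves([
  {"linear": [0,0,0],"rot": [0,0,0],"gripper": 40},
  {"linear": [0,0,0],"rot": [0,0,0],"gripper": 40},
  {"linear": [0,0,0],"rot": [0,0,0],"gripper": 40},
  {"linear": [0,0,0],"rot": [0,0,0],"gripper": 40},
  {"linear": [0,0,0],"rot": [0,0,0],"gripper": 40},
  {"linear": [0,0,0],"rot": [0,0,0],"gripper": 40},
  {"linear": [0,0,0],"rot": [0,0,0],"gripper": 40},
  {"linear": [0,0,0],"rot": [0,0,0],"gripper": 40},
  {"linear": [0,0,0],"rot": [0,0,0],"gripper": 40},
  {"linear": [0,0,0],"rot": [0,0,0],"gripper": 40},
])

```text
time_s: 19.3
position: [560.1, -62.1, 246.1]
tcp_rot: [[-0.068, 0.998, -0.007], [0.992, 0.068, 0.106], [0.106, -0.0, -0.994]]
contact_force: [-0.6, 0.7, -0.3]
grip_width: 39.7
grasp_force: 0.0
```

```bash
cat > find.py <<'E'
from h import *
u=np.array([.0698,-.9976]);v=np.array([.9976,.0698]);O=np.array([560.3,-65.9])
def find(n):
    im,d,p=cap('side',n);P=pts(d,p);hsv=cv2.cvtColor(im,cv2.COLOR_BGR2HSV)
    x=(P[...,:2]-O)@u;y=(P[...,:2]-O)@v
    m=(d>0)&(x>-60)&(x<230)&(y>-30)&(y<-6)&(P[...,2]>40)&(P[...,2]<150)
    print('tablet/strap',m.sum(),np.percentile(x[m],[2,50,98]).round(1) if m.sum()>5 else '')
    return im
E
python3 -c "
from find import *
find('s9')"
```

```text
tablet/strap 505 [ 56.3 218.  225.7]
```

```bash
python3 - <<'E'
from find import *
im,d,p=load('s9');P=pts(d,p);x=(P[...,:2]-O)@u;y=(P[...,:2]-O)@v
m=(d>0)&(x>-60)&(x<195)&(y>-30)&(y<-6)&(P[...,2]>40)&(P[...,2]<150)
print(m.sum(),np.percentile(x[m],[2,50,98]).round(1))
cv2.imwrite('pics/c9.png',cv2.resize(im[140:370,280:520],(720,590)))
E
```

```text
117 [54.1 66.7 77. ]
```

View pics/c9.png

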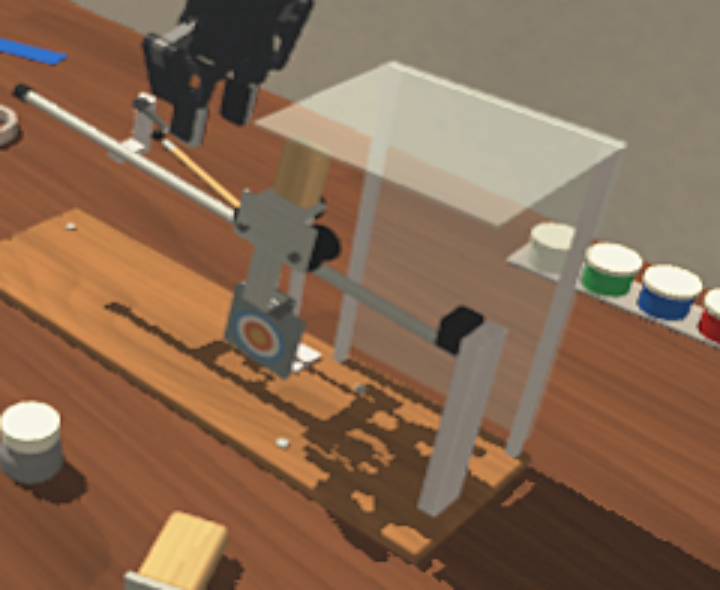

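The hanger is rolling under the cover by itself, with the tablet at crop (262,335), and the gripper is clear of it. I'll withdraw upward and uphill while it rolls on.

Request:
apply_moves([
  {"linear": [0.1,0,-0.2],"rot": [0,0,0],"gripper": 40},
  {"linear": [0.2,0,-0.4],"rot": [0,0,0],"gripper": 40},
  {"linear": [0.3,0,-0.5],"rot": [0,0,0],"gripper": 40},
  {"linear": [0.3,0,-0.5],"rot": [0,0,0],"gripper": 40},
  {"linear": [0.3,0,-0.4],"rot": [0,0,0],"gripper": 40},
  {"linear": [0.1,0,-0.2],"rot": [0,0,0],"gripper": 40},
  {"linear": [0,0,0],"rot": [0,0,0],"gripper": 40},
  {"linear": [0,0,0],"rot": [0,0,0],"gripper": 40},
  {"linear": [0,0,0],"rot": [0,0,0],"gripper": 40},
  {"linear": [0,0,0],"rot": [0,0,0],"gripper": 40},
])

```text
time_s: 20.35
position: [556.6, -20.1, 337.8]
tcp_rot: [[-0.067, 0.998, -0.01], [0.992, 0.067, 0.106], [0.106, -0.002, -0.994]]
contact_force: [0.4, -0.4, 0.1]
grip_width: 39.7
grasp_force: 0.0
```

Request:
apply_moves([
  {"linear": [0,0,0],"rot": [0,0,0],"gripper": 40},
  {"linear": [0,0,0],"rot": [0,0,0],"gripper": 40},
  {"linear": [0,0,0],"rot": [0,0,0],"gripper": 40},
  {"linear": [0,0,0],"rot": [0,0,0],"gripper": 40},
  {"linear": [0,0,0],"rot": [0,0,0],"gripper": 40},
  {"linear": [0,0,0],"rot": [0,0,0],"gripper": 40},
  {"linear": [0,0,0],"rot": [0,0,0],"gripper": 40},
  {"linear": [0,0,0],"rot": [0,0,0],"gripper": 40},
  {"linear": [0,0,0],"rot": [0,0,0],"gripper": 40},
  {"linear": [0,0,0],"rot": [0,0,0],"gripper": 40},
])

```text
time_s: 21.35
position: [557.2, -19.8, 339.1]
tcp_rot: [[-0.068, 0.998, -0.007], [0.992, 0.068, 0.106], [0.106, 0.0, -0.994]]
contact_force: [-0.3, -0.6, -0.6]
grip_width: 40.0
grasp_force: 0.0
```

```bash
cat > f2.py <<'E'
from find import *
import sys
im,d,p=cap('side',sys.argv[1]);P=pts(d,p);x=(P[...,:2]-O)@u;y=(P[...,:2]-O)@v
m=(d>0)&(x>-60)&(x<195)&(y>-30)&(y<-6)&(P[...,2]>40)&(P[...,2]<150)
print(m.sum(),np.percentile(x[m],[2,50,98]).round(1),manip.observe()['time_s'])
cv2.imwrite('pics/c_%s.png'%sys.argv[1],cv2.resize(im[140:370,280:520],(720,590)))
E
python3 f2.py s10
```

```text
170 [141.7 154.4 164.7] 21.4
```

Request:
apply_moves([
  {"linear": [0,0,0],"rot": [0,0,0],"gripper": 40},
  {"linear": [0,0,0],"rot": [0,0,0],"gripper": 40},
  {"linear": [0,0,0],"rot": [0,0,0],"gripper": 40},
  {"linear": [0,0,0],"rot": [0,0,0],"gripper": 40},
  {"linear": [0,0,0],"rot": [0,0,0],"gripper": 40},
  {"linear": [0,0,0],"rot": [0,0,0],"gripper": 40},
  {"linear": [0,0,0],"rot": [0,0,0],"gripper": 40},
  {"linear": [0,0,0],"rot": [0,0,0],"gripper": 40},
  {"linear": [0,0,0],"rot": [0,0,0],"gripper": 40},
  {"linear": [0,0,0],"rot": [0,0,0],"gripper": 40},
])

```text
time_s: 22.4
position: [557.2, -19.8, 339.1]
tcp_rot: [[-0.068, 0.998, -0.007], [0.992, 0.068, 0.106], [0.106, 0.0, -0.994]]
contact_force: [1.4, -0.2, -0.8]
grip_width: 40.0
grasp_force: 0.0
```

```bash
python3 f2.py s11
```

```text
172 [141.3 153.9 164.5] 22.45
```

View pics/c_s11.png

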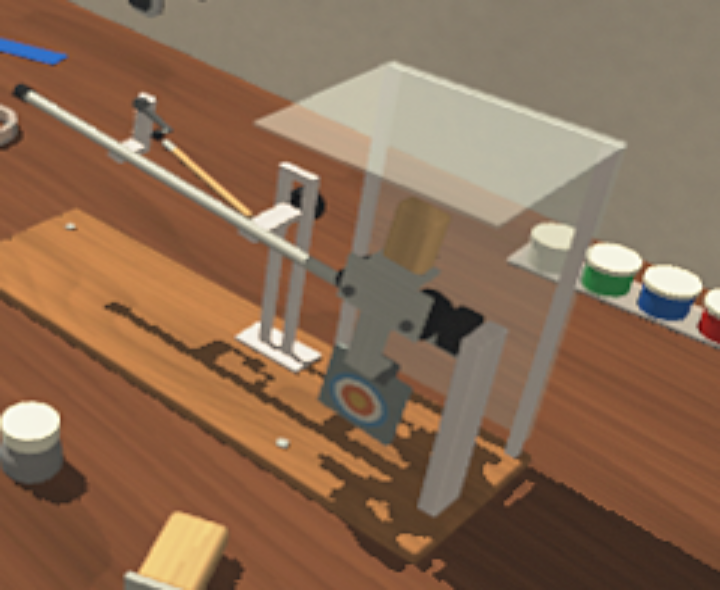

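The hanger rests against the black stop at crop (455,325). It is still between two looks a second apart, with its middle near x 154 (expected 192−37 = 155), and the gripper is well away.

```bash
python3 -c "
from bench import manip
print(manip.hand_in())"
```

```text
the job is handed in; nothing more can be done
None
```

The hanger with the tablet was hooked onto the rail and slid past the keeper, then rolled under the cover by itself and came to rest against the stop; I handed the job in after about 22.5 s.

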